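# Nip a pencil barrel in the cam jig

## Task

Lay the graphite-black pencil barrel in the channel of the aluminium jig, with its brass threaded nose pointing out of the open end and its tail fully home against the end stop. Then turn the orange eccentric knob clockwise until its lobe bears on the barrel and nips it against the rubber pad with about 12 N: firm, but never more than 30 N, which would crush it. Let go, and leave the other things on the table where they are.

Things in the scene. Friction and masses are not known exactly. Their poses are not given: they have to be found in the camera images.
- jig: Fixed aluminium jig plate, 140 x 125 x 12 mm. Origin on the table under the channel's nominal middle line; plate spans x -62..+78, y -74.5..+50.5 mm. Its top (z = 12) is the floor of the channel, which runs along x: open, without walls, towards -x; end stop at +x; rubber pad on the +y side; eccentric knob on the -y side (axis at x = +30, y = -29). Barrel home: its origin at x = +5.
- seat (a point): On the channel's floor, at jig x = +5, y = -5, z = 12 mm (axes as the jig's). A barrel let down with its origin here, or up to 10 mm towards -x of here, clears pad, knob and (if short of it) the end stop; the knob later pushes it over to the pad.
- stop (a point): Centre of the end stop's face, jig x = +65, z = 18 mm. The stop is dark steel, 30 mm wide, top at z = 26.
- pad_place (a point): Nominal centre of the rubber pad's face, jig x = +22, y = +6, z = 18 mm. The pad (40 long, z 13..24) is carried by a dark block (top z = 26, back to y = 33) set anew each time: the face really lies anywhere from y = +3 to +9, unmeasured. The pad is sprung: it gives 0.1 mm per N, at most 4 mm (0.13 per N with the give of all the parts).
- cam: Eccentric knob on a vertical axis. Origin on the axis, 13 mm above the table; x points to the lobe. Orange disc, radius 18, z 0..10 mm, its centre 12 mm along +x. It starts 0.35 to 0.55 rad short of the jig's -x, turns clockwise seen from above to a limit 1.57 rad past it (lobe at the pad); meets the barrel 0.15 to 0.75 rad past -x; the right nip comes 0.1 to 0.3 rad later.
- cam_grip (a point): On the knob's axis, 50 mm above the table, in its black bar grip (42 along cam x, 14 along y, z 31..59 above the table; white dot at the lobe's end; all else near is below 26). Turning it free takes 0.1 N m and it stays where it is left; each N on the barrel adds about 0.024 with the lobe 0.4 rad past -x, 0.018 at 0.9.
- barrel: Loose graphite-black mechanical pencil barrel, eight-sided, 12 mm across flats, 120 mm long, about 30 g. Origin at mid-length on its underside; x runs along it: +x end is the plain tail, -x end is the brass threaded nose (8 mm diameter, 12 mm long). It lies flat on the table at the start. When rightly in the jig its x axis points as the jig's x axis does.
- barrel_tail (a point): Centre of the barrel's tail end face (60 mm from the barrel's origin along +x, 6 mm above its underside).
- cone_tip: Bystander: rose-gold cone tip, 11 mm wide, 26 mm high, standing. Origin at its foot.
- sleeve_a: Bystander: frosted grip sleeve, 17 mm wide, 36 mm high, standing. Origin at its foot.
- sleeve_b: Bystander: frosted grip sleeve like sleeve_a.
- bowl: Bystander: white bowl, 120 mm wide, 50 mm high. Origin at its foot.
- lead_case: Bystander: blue lead case, 62 x 18 x 12 mm. Origin under its centre.
- driver: Bystander: screwdriver 160 mm long, lying.
Things that resemble listed ones, but are neither listed nor needed, are in the scene too. Of the things like the barrel, leave any that is red; of the rest the smaller one is meant.

How it is judged:
By the outcome, as a careful person would: the job done as asked, in the order asked, and still so for the second after the job is handed in, with the robot touching nothing.
It also fails if it takes over 64 s, if anything falls off the work surface, if the arm or the gripper's body presses on something with over 40 N, if the wrist force passes 120 N, or if a joint passes its speed limit or range.

## Robot

A 7-joint arm with a two-finger parallel gripper is mounted at the origin on the work surface. World frame = base frame: x ahead of the robot, y to its left, z up, the work surface at z = 0. Lengths are in m, angles in rad, forces in N, time in s.
With the tool pointing down it reaches from about 0.425 to 0.975 m from the base axis. Payload 16.7 kg.
Tool frame: the origin (TCP) lies midway between the tips of the shut fingers; the grasp point (between the pads) lies behind it (robot.grasp_offset is the z of the grasp point in the tool frame, in m); z points along the fingers, x is the direction in which the jaws open and shut, and the axes are right-handed (so a half turn about z gives the same grasp; the last joint's range is limited). The gripper opens to 85 mm and grips with 20 to 120 N. Pads are 22 mm wide; open, the fingers measure 114 mm over their backs; the gripper's body (76 mm by 85 mm) begins 54 mm behind the grasp point. The pads swing forward as they close: fully open they stand 13 mm farther back than shut.
Start: joints at [1.026, 0.426, 0.074, 1.606, -0.034, 1.111, -0.067], TCP at [0.26, -0.623, 0.231] pointing down, gripper open.
Joint ranges: [-2.85, 2.85], [-0.5, 2.14], [-1.23, 1.37], [0.21, 2.46], [-1.02, 4.16], [0.16, 2.05], [-2.73, 2.73]. Speed limits (rad/s): [1.89, 1.89, 2.39, 2.39, 3.01, 3.01, 3.01].

## Interface

Orientations are given as a unit quaternion [w, x, y, z].
In Python, from station import robot gives the robot as it stands. The module is installed in compiled form; this text tells all that it offers.
- The arm moves only by the shell command python3 -m inch 'ROWS' [FORCE]. ROWS is JSON, a list of rows, each an object with "grip": the finger opening in mm, from 0 to 85.4; "delta_pos": the shift along the tool's x, y, z in mm, a list of three; "spin": the turn about the tool's z in degrees. A call has 1 to 12 rows; each row shifts and turns the pose as measured when the row begins, along the tool's axes as they then stand; what a row does not reach is not made up. A row lasts 1/10 s, in which the tool goes at most 50 mm and 8.59 degrees, less where a joint would pass 70% of its speed; a pose out of reach is approached as far as the arm can. A call with a gripper value outside its range is refused whole. The fingers move at their own pace and stop on an object; FORCE is the grip in N (left out, the last holds). Time passes only in rows, so rows that do not move let the fingers close. It gives the time, the measured TCP pose, the force and the opening at its end, in the units of the state.
- robot.sense(): the state, without advancing time (a new reading comes with each control period).
- robot.snapshot(name): name is "side" or "top" or "wrist"; returns a dict with "color" (480x640x3 uint8, red, green, blue), "K" (3x3 intrinsics, pixels), "camera_from_world" (4x4, takes a point from world to camera coordinates). Camera axes: x right, y up, looking along -z (the intrinsics and any distortion apply to the point x, -y, -z); pixel columns grow to the right and rows downward; lengths in m; the calibration is good to about 2 mm. A picture is of the moment at which its call begins. There is no depth.
- robot.sign_off(): hands the job in, once; it reports no verdict.
Trained networks look in a picture, given as the dict that the camera call returned (one of the last four; its "shot" number tells which), for a name from the list of things; names that differ only in an ending like _2 or _b are one class to them, and where a whole thing is asked for, a point or a joint stands for the part that bears it (a point fixed in the world has none). Each returns a list of dicts, best first, with "confidence" (0 to 1); they miss things now and then, are a little off and sometimes report something else, mostly with a low value. They report only what shows in the picture. A call takes as long as a camera call. They do not tell look-alikes from the thing itself.
- robot.find_in(name, picture): "centre" ([column, row] in pixels, amid what is visible of it).
The state is a dict: "time_s": time; "joint_positions": joint angles; "qvel": joint speeds; "joint_efforts": joint torques, N m; "eef_pos": TCP position; "tool_rot": TCP orientation; "force": force on the tool from outside, world axes, zero at the start; "moment": the same for the moment, N m; "width": opening from 0.0 (shut) to 1.0 (fully open).
Only numpy, scipy, OpenCV 4.12 (cv2) and the standard library are available. Lean on these libraries where they do the work, as an engineer would, in place of code of your own. Each camera call takes 0.05 s, during which the arm holds its last target. There are 200 camera calls.

## Working session

There is one attempt and no reset: what is moved stays moved. The work goes in short steps, Python scripts to look and compute and a shell command to move; the robot and the scene stay as the last step left them, time stands still between calls to the robot, and variables do not carry over. Pictures are saved under pics/ and viewed, about 8 in all and at most 12, crops included, and the job is handed in when it is done.

```bash
mkdir -p pics; cat > h.py <<'E'
import numpy as np, cv2
from station import robot
from scipy.spatial.transform import Rotation as R
def pix2world(p,s,z):
    K=s["K"];T=np.array(s["camera_from_world"])
    d=np.linalg.inv(K)@np.array([p[0],p[1],1.]); d=np.array([d[0],-d[1],-d[2]])
    Rm=T[:3,:3];c=-Rm.T@T[:3,3];w=Rm.T@d
    return c+w*(z-c[2])/w[2]
def w2p(P,s):
    T=np.array(s["camera_from_world"]);q=T[:3,:3]@np.array(P)+T[:3,3];q=np.array([q[0],-q[1],-q[2]])
    u=np.array(s["K"])@q;return u[:2]/u[2]
def save(n,s,crop=None,f=1):
    im=s["color"][:,:,::-1]
    if crop: im=im[crop[1]:crop[3],crop[0]:crop[2]]
    if f!=1: im=cv2.resize(im,None,fx=f,fy=f,interpolation=cv2.INTER_CUBIC)
    cv2.imwrite("pics/"+n+".png",im)
E
python3 - <<'E'
from h import *
for v in ["top","side"]:
    s=robot.snapshot(v); save(v+"0",s); np.save(v+"0.npy",s,allow_pickle=True)
    print(v,s.keys(),np.round(s["K"],1).tolist(),np.round(s["camera_from_world"],3).tolist())
    for n,z in [("jig",.012),("cam",.02),("cam_grip",.059),("barrel",.006),("barrel_tail",.006),("bowl",.03),("cone_tip",.01),("sleeve_a",.03),("lead_case",.01),("driver",.01)]:
        for r in robot.find_in(n,s)[:4]:
            print(n,np.round(r["centre"],1),round(r["confidence"],2),np.round(pix2world(r["centre"],s,z),3))
print(robot.sense(),robot.grasp_offset)
E
```

```text
top dict_keys(['color', 'K', 'camera_from_world', 'shot']) [[560.1, 0.0, 322.6], [0.0, 560.1, 242.0], [0.0, 0.0, 1.0]] [[-0.023, -1.0, -0.013, 0.017], [0.997, -0.024, 0.078, -0.622], [-0.078, -0.011, 0.997, -1.302], [0.0, 0.0, 0.0, 1.0]]
jig [360.8 277.2] 0.66 [ 0.537 -0.086  0.012]
cam [370.1 274. ] 0.55 [ 0.544 -0.108  0.02 ]
cam [251.4 253.1] 0.55 [0.6   0.172 0.02 ]
cam_grip [369.1 270.3] 0.59 [ 0.551 -0.103  0.059]
barrel [252.3 327.9] 0.9 [0.422 0.174 0.006]
barrel [158.9 336.4] 0.65 [0.407 0.397 0.006]
barrel [368.5 271.7] 0.63 [ 0.549 -0.105  0.006]
barrel [250.2 254.2] 0.57 [0.598 0.177 0.006]
barrel_tail [252.2 331.3] 0.77 [0.414 0.175 0.006]
barrel_tail [246.1 254.3] 0.76 [0.598 0.187 0.006]
barrel_tail [156.8 337.1] 0.48 [0.406 0.402 0.006]
bowl [289.4 164.7] 0.77 [0.808 0.077 0.03 ]
lead_case [137.8 264.4] 0.59 [0.58  0.447 0.01 ]
driver [523.9 310.4] 0.63 [ 0.449 -0.469  0.01 ]
side dict_keys(['color', 'K', 'camera_from_world', 'shot']) [[472.1, 0.0, 318.4], [0.0, 472.1, 239.2], [0.0, 0.0, 1.0]] [[-0.768, -0.641, 0.011, 0.46], [0.47, -0.551, 0.689, -0.321], [-0.436, 0.5
[... 702 characters left out ...]
rray([ 1.02552336,  0.42612818,  0.07389111,  1.60603478, -0.034082  ,
        1.11079824, -0.06707445]), 'qvel': array([ 9.96808259e-04,  1.11625694e-03,  2.25660819e-03, -5.29373880e-04,
       -6.71351375e-05, -6.02884820e-04, -1.40377468e-04]), 'joint_efforts': array([ 7.77415189e-04, -9.49519873e+01,  3.75732735e+00, -4.63876998e+01,
        1.89884577e-02,  2.39262015e-03,  3.31149056e-05]), 'eef_pos': array([ 0.26018574, -0.62277798,  0.23126735]), 'tool_rot': array([-3.46412190e-05,  8.32317728e-01, -5.54298833e-01, -4.36092894e-05]), 'force': array([-0.78579902,  1.22875406, -0.44018726]), 'moment': array([ 0.01047438,  0.05878147, -0.01927055]), 'width': 1.0034501041986021} -0.0187
```

View pics/top0.png

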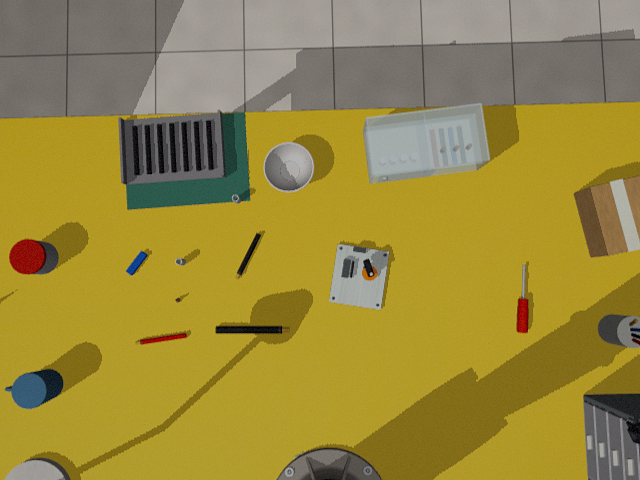

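View pics/side0.png

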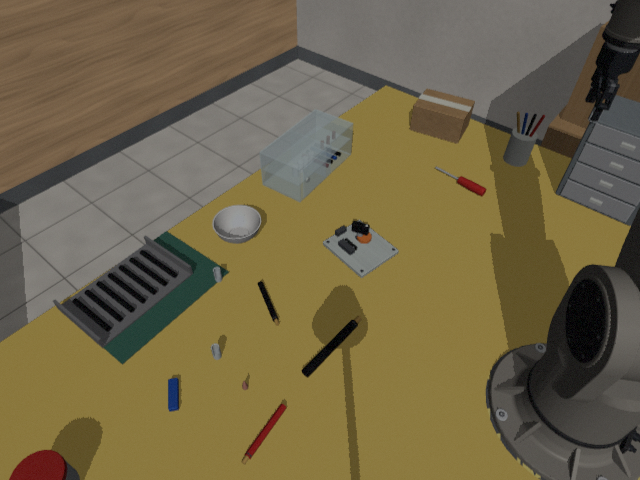

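```bash
python3 - <<'E'
from h import *
s=np.load("top0.npy",allow_pickle=True).item()
im=s["color"][:,:,::-1]
a=cv2.resize(im[225:320,320:400],None,fx=5,fy=5,interpolation=cv2.INTER_CUBIC)
b=cv2.resize(im[225:320,225:285],None,fx=5,fy=5,interpolation=cv2.INTER_CUBIC)
cv2.imwrite("pics/c1.png",np.hstack([a,b]))
# dark blob barrel
for (x0,y0,x1,y1) in [(225,225,270,285)]:
    c=s["color"][y0:y1,x0:x1].astype(int)
    m=(c.max(2)<60).astype(np.uint8)
    n,l,st,ce=cv2.connectedComponentsWithStats(m)
    k=1+np.argmax(st[1:,4]); pts=np.argwhere(l==k)[:,::-1]+[x0,y0]
    r=cv2.minAreaRect(pts.astype(np.float32));print(r,st[k])
    bx=cv2.boxPoints(r);print([np.round(pix2world(p,s,.009),4) for p in bx])
# jig plate: bright gray
c=s["color"][235:320,320:400].astype(int)
m=((c.min(2)>120)&(c.max(2)-c.min(2)<50)).astype(np.uint8)
pts=np.argwhere(m)[:,::-1]+[320,235]
r=cv2.minAreaRect(pts.astype(np.float32));bx=cv2.boxPoints(r);print(r)
W=np.array([pix2world(p,s,.012) for p in bx]);print(W.round(4),[np.linalg.norm(W[i]-W[i-1]).round(4) for i in range(4)])
E
```

```text
((248.70004272460938, 253.6000213623047), (4.472135543823242, 44.274147033691406), 26.56505012512207) [ 13   9  23  41 214]
[array([0.555 , 0.2093, 0.009 ]), array([0.6489, 0.1606, 0.009 ]), array([0.6439, 0.151 , 0.009 ]), array([0.55  , 0.1998, 0.009 ])]
((358.6395263671875, 276.3690490722656), (52.22486877441406, 58.994754791259766), 8.652542114257812)
[[ 0.4807 -0.0079  0.012 ]
 [ 0.6188 -0.0324  0.012 ]
 [ 0.597  -0.155   0.012 ]
 [ 0.4594 -0.1295  0.012 ]] [np.float64(0.1235), np.float64(0.1403), np.float64(0.1245), np.float64(0.14)]
```

View pics/c1.png

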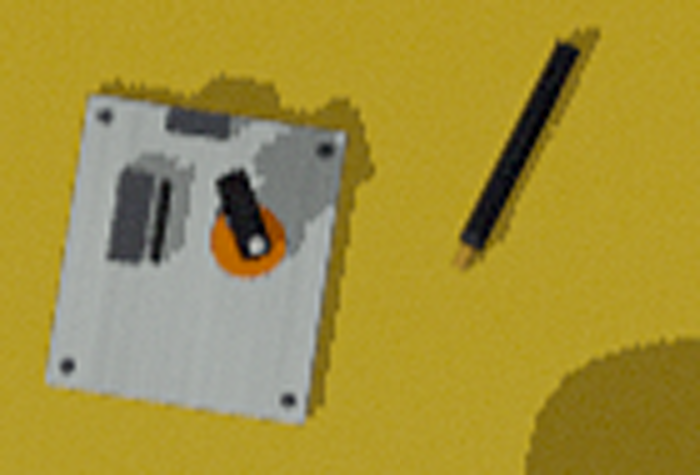

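```bash
python3 -m inch '[{"grip":85,"delta_pos":[-35,-33,0],"spin":-5},{"grip":85,"delta_pos":[-37,-30,0],"spin":-5},{"grip":85,"delta_pos":[-39,-27,0],"spin":-5},{"grip":85,"delta_pos":[-41,-23,0],"spin":-5},{"grip":85,"delta_pos":[-43,-20,0],"spin":-5},{"grip":85,"delta_pos":[-45,-16,0],"spin":-5},{"grip":85,"delta_pos":[-46,-12,0],"spin":-5},{"grip":85,"delta_pos":[-47,-8,0],"spin":-5},{"grip":85,"delta_pos":[-47,-4,0],"spin":-5},{"grip":85,"delta_pos":[-48,0,0],"spin":-5},{"grip":85,"delta_pos":[-48,5,0],"spin":-5},{"grip":85,"delta_pos":[-48,8,0],"spin":-5}]' 25
cat >> h.py <<'E'
def st():
    s=robot.sense();q=s["tool_rot"];r=R.from_quat([q[1],q[2],q[3],q[0]]).as_matrix()
    print("t",s["time_s"],"p",s["eef_pos"].round(4),"th",np.degrees(np.arctan2(r[1,0],r[0,0])).round(2),"z",r[:,2].round(3),"F",s["force"].round(1),"M",s["moment"].round(3),"w",round(s["width"],3),"j",s["joint_positions"].round(2))
    return s,r
def go(x,y,th=None):
    s,r=st();d=np.array([x,y,0])-s["eef_pos"];d[2]=0
    print("tool delta mm",(r.T@d*1000).round(1))
    if th is not None: print("spin",-(((th-np.degrees(np.arctan2(r[1,0],r[0,0])))+180)%360-180))
E
python3 -c "from h import *
go(.567,.197,62.6)"
```

```text
time_s: 2.3
eef_pos: [0.0223, -0.2229, 0.2303]
tool_rot: [0.005, 0.998, -0.07, 0.002]
force: [-0.1, -1.2, 0.2]
width: 0.994
t 2.3 p [ 0.0223 -0.2229  0.2303] th -7.97 z [ 0.004 -0.01  -1.   ] F [-0.1 -1.2  0.2] M [ 0.008 -0.065  0.046] w 0.994 j [ 1.13 -0.44  0.03  2.46  0.02  1.11  1.02]
tool delta mm [ 481.1 -491.4   -1.8]
spin -70.57300230618529
```

```bash
python3 -m inch '[{"grip":85,"delta_pos":[34,-35,0],"spin":-5},{"grip":85,"delta_pos":[37,-32,0],"spin":-5},{"grip":85,"delta_pos":[40,-28,0],"spin":-5},{"grip":85,"delta_pos":[42,-25,0],"spin":-5},{"grip":85,"delta_pos":[44,-21,0],"spin":-5},{"grip":85,"delta_pos":[46,-17,0],"spin":-5},{"grip":85,"delta_pos":[47,-13,0],"spin":-5},{"grip":85,"delta_pos":[48,-9,0],"spin":-5},{"grip":85,"delta_pos":[49,-5,0],"spin":-5},{"grip":85,"delta_pos":[49,0,0],"spin":-5},{"grip":85,"delta_pos":[49,4,0],"spin":-5},{"grip":85,"delta_pos":[49,8,0],"spin":-5}]' 25 | head -2
python3 -c "from h import *
go(.567,.197,62.6)"
```

```text
time_s: 3.5
eef_pos: [0.4446, 0.0011, 0.2407]
t 3.5 p [0.4446 0.0011 0.2407] th 39.75 z [ 0.019 -0.031 -0.999] F [-0.6 -1.5  1. ] M [-0.072  0.124 -0.033] w 0.999 j [ 0.98  0.15 -1.22  2.05  0.21  1.04  0.36]
tool delta mm [219.3 -72.3  -3.8]
spin -22.846506802171263
```

```bash
python3 -m inch '[{"grip":85,"delta_pos":[25,-8,0],"spin":-3},{"grip":85,"delta_pos":[25,-8,0],"spin":-3},{"grip":85,"delta_pos":[25,-7,0],"spin":-3},{"grip":85,"delta_pos":[25,-6,0],"spin":-3},{"grip":85,"delta_pos":[0,0,0],"spin":0}]' 25 | head -2
python3 -c "from h import *
go(.567,.197,62.6)"
```

```text
time_s: 4.0
eef_pos: [0.5022, 0.0979, 0.2375]
t 4.0 p [0.5022 0.0979 0.2375] th 52.35 z [ 0.018 -0.023 -1.   ] F [-0.4  0.3  1. ] M [0.032 0.042 0.018] w 0.994 j [ 0.67  0.35 -1.2   1.92  0.4   1.12  0.23]
tool delta mm [118.   -9.2  -1.1]
spin -10.248720144685592
```

```bash
python3 -m inch '[{"grip":85,"delta_pos":[25,-2,0],"spin":-2.5},{"grip":85,"delta_pos":[25,-2,0],"spin":-2.5},{"grip":85,"delta_pos":[25,-1,0],"spin":-2.5},{"grip":85,"delta_pos":[20,0,0],"spin":-2.5},{"grip":85,"delta_pos":[20,0,0],"spin":0},{"grip":85,"delta_pos":[0,0,0],"spin":0}]' 25 | head -2
python3 - <<'E'
from h import *
go(.567,.197,62.6)
s=robot.snapshot("wrist"); save("w1",s); np.save("w1.npy",s,allow_pickle=True)
print(s["camera_from_world"].round(3).tolist())
for n in ["barrel","barrel_tail"]:
    for r in robot.find_in(n,s)[:3]: print(n,np.round(r["centre"]),round(r["confidence"],2),pix2world(r["centre"],s,.008).round(4))
E
```

```text
time_s: 4.6
eef_pos: [0.5627, 0.1975, 0.2353]
t 4.6 p [0.5627 0.1975 0.2353] th 62.41 z [ 0.017 -0.026 -1.   ] F [ 0.3  0.  -0. ] M [-0.025 -0.007  0.048] w 0.994 j [ 0.38  0.52 -1.14  1.74  0.54  1.22  0.19]
tool delta mm [1.5 4.1 0.1]
spin -0.18761536236021925
[[0.462, 0.887, -0.014, -0.432], [-0.842, 0.433, -0.322, 0.434], [-0.28, 0.16, 0.947, -0.256], [0.0, 0.0, 0.0, 1.0]]
barrel [241.  66.] 0.94 [0.4161 0.1806 0.008 ]
barrel [327. 225.] 0.86 [0.5905 0.1806 0.008 ]
barrel [473. 150.] 0.67 [0.5873 0.3462 0.008 ]
barrel_tail [242.  67.] 0.85 [0.417  0.1813 0.008 ]
barrel_tail [331. 221.] 0.81 [0.5885 0.1865 0.008 ]
```

View pics/w1.png

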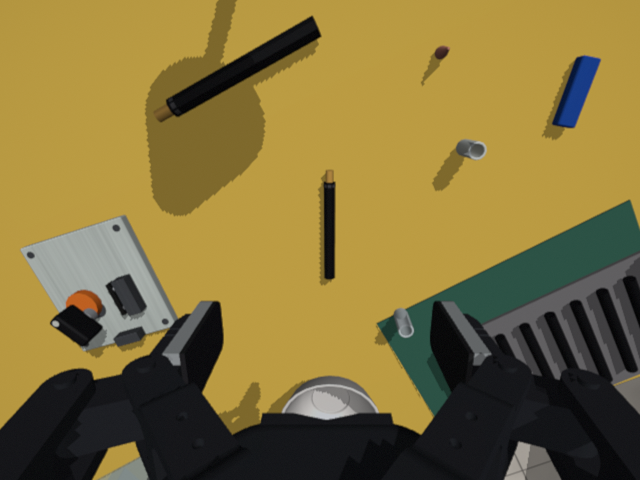

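```bash
python3 - <<'E'
from h import *
s=np.load("w1.npy",allow_pickle=True).item()
c=s["color"][165:290,300:360].astype(int)
m=(c.max(2)<60).astype(np.uint8)
n,l,stt,ce=cv2.connectedComponentsWithStats(m);k=1+np.argmax(stt[1:,4]);pts=np.argwhere(l==k)[:,::-1]+[300,165]
r=cv2.minAreaRect(pts.astype(np.float32));bx=cv2.boxPoints(r);print(r)
W=np.array([pix2world(p,s,.009) for p in bx]);print(W.round(4))
print("nose",pix2world([330,171],s,.006).round(4))
# jig
c=s["color"][205:360,15:190].astype(int)
m=((c.min(2)>110)&(c.max(2)-c.min(2)<50)).astype(np.uint8)
for p in [(22,249),(125,216),(176,318)]: print(pix2world(p,s,.012).round(4))
for p in [(116,228),(31,255),(165,322)]: print("screw",pix2world(p,s,.012).round(4))
s2=np.load("top0.npy",allow_pickle=True).item()
for p in [(106,117),(325,150),(67,366),(288,400)]: print("top screw",pix2world([320+p[0]/5-.4,225+p[1]/5-.4],s2,.012).round(4))
save("w1c",s,(15,205,190,360),4)
E
```

```text
((329.0, 230.0), (96.0, 10.0), 90.0)
[[0.5477 0.1994 0.009 ]
 [0.5524 0.2085 0.009 ]
 [0.6488 0.1592 0.009 ]
 [0.6437 0.1492 0.009 ]]
nose [0.5409 0.2098 0.006 ]
[ 0.4604 -0.1289  0.012 ]
[ 0.4825 -0.0042  0.012 ]
[ 0.6092 -0.0278  0.012 ]
screw [ 0.4887 -0.0212  0.012 ]
screw [ 0.4704 -0.1249  0.012 ]
screw [ 0.6077 -0.0425  0.012 ]
top screw [ 0.6073 -0.0406  0.012 ]
top screw [ 0.589  -0.1445  0.012 ]
top screw [ 0.4894 -0.019   0.012 ]
top screw [ 0.471  -0.1232  0.012 ]
```

View pics/w1c.png

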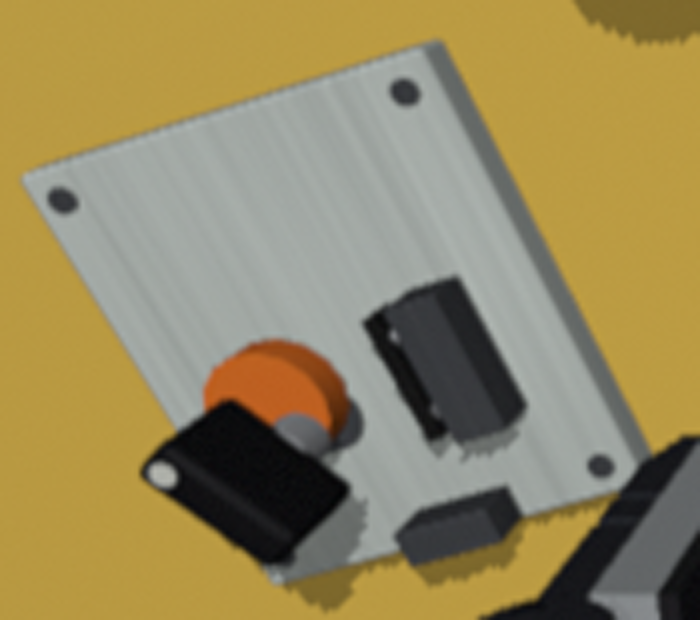

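```bash
python3 -m inch '[{"grip":40,"delta_pos":[1,0,40],"spin":0},{"grip":40,"delta_pos":[1,-1,40],"spin":0},{"grip":40,"delta_pos":[1,0,40],"spin":0},{"grip":40,"delta_pos":[0,-1,40],"spin":0},{"grip":40,"delta_pos":[0,0,30],"spin":0},{"grip":40,"delta_pos":[0,0,0],"spin":0}]' 25 | head -2
cat >> h.py <<'E'
def go3(x,y,z,th=None):
    s,r=st();d=np.array([x,y,z])-s["eef_pos"]
    print("tool delta mm",(r.T@d*1000).round(1))
    if th is not None: print("spin",-(((th-np.degrees(np.arctan2(r[1,0],r[0,0])))+180)%360-180))
E
python3 -c "from h import *
go3(.5661,.1957,.003,62.7)"
```

```text
time_s: 5.35
eef_pos: [0.5663, 0.1842, 0.0417]
t 5.35 p [0.5663 0.1842 0.0417] th 61.71 z [ 0.021 -0.032 -0.999] F [-0.1 -0.9  0.2] M [-0.004  0.063  0.019] w 0.469 j [ 0.26  0.73 -0.95  1.89  0.79  0.94 -0.  ]
tool delta mm [10.7 -6.9 38.3]
spin -0.9923317491993089
```

```bash
python3 -m inch '[{"grip":40,"delta_pos":[6,-4,5],"spin":-1},{"grip":40,"delta_pos":[4,-2,10],"spin":0},{"grip":40,"delta_pos":[1,-1,8],"spin":0},{"grip":40,"delta_pos":[0,0,5],"spin":0},{"grip":40,"delta_pos":[0,0,0],"spin":0}]' 25 | head -2
python3 -c "from h import *
go3(.5661,.1957,.003,62.7)"
```

```text
time_s: 5.85
eef_pos: [0.5682, 0.197, 0.0165]
t 5.85 p [0.5682 0.197  0.0165] th 62.66 z [ 0.027 -0.03  -0.999] F [-0.  -0.4 -0.7] M [-0.011 -0.001  0.03 ] w 0.471 j [ 0.22  0.76 -0.92  1.89  0.83  0.91 -0.04]
tool delta mm [-2.  -1.8 13.5]
spin -0.039557910380068506
```

```bash
python3 -m inch '[{"grip":40,"delta_pos":[-2,-1,6],"spin":0},{"grip":40,"delta_pos":[0,0,5],"spin":0},{"grip":40,"delta_pos":[0,0,2],"spin":0},{"grip":40,"delta_pos":[0,0,0],"spin":0}]' 25 | head -2
python3 -c "from h import *
go3(.5661,.1957,.003,62.7)"
```

```text
time_s: 6.25
eef_pos: [0.5671, 0.1951, 0.0032]
t 6.25 p [0.5671 0.1951 0.0032] th 62.64 z [ 0.028 -0.03  -0.999] F [0.6 0.8 1. ] M [0.039 0.019 0.056] w 0.47 j [ 0.21  0.78 -0.9   1.9   0.85  0.89 -0.05]
tool delta mm [ 0.1 -1.2  0.1]
spin -0.058532395950720684
```

```bash
python3 -m inch '[{"grip":5,"delta_pos":[0,0,0],"spin":0},{"grip":5,"delta_pos":[0,0,0],"spin":0},{"grip":5,"delta_pos":[0,0,0],"spin":0},{"grip":5,"delta_pos":[0,0,0],"spin":0},{"grip":5,"delta_pos":[0,0,0],"spin":0}]' 25 | head -2
python3 -c "from h import *
go3(.5661,.1957,.003,62.7)"
python3 -m inch '[{"grip":5,"delta_pos":[0,0,-10],"spin":0},{"grip":5,"delta_pos":[0,0,-20],"spin":0},{"grip":5,"delta_pos":[0,0,-25],"spin":0},{"grip":5,"delta_pos":[0,0,-10],"spin":0},{"grip":5,"delta_pos":[0,0,0],"spin":0}]' 25 | head -2
python3 - <<'E'
from h import *
st()
s=robot.snapshot("wrist");save("w2",s);np.save("w2.npy",s,allow_pickle=True)
E
```

```text
time_s: 6.75
eef_pos: [0.5673, 0.1952, 0.0036]
t 6.75 p [0.5673 0.1952 0.0036] th 62.63 z [ 0.028 -0.03  -0.999] F [ 0.4 -0.1 -1.1] M [0.03  0.076 0.007] w 0.13 j [ 0.21  0.78 -0.9   1.9   0.85  0.89 -0.05]
tool delta mm [-0.1 -1.4  0.5]
spin -0.06743069200643959
time_s: 7.25
eef_pos: [0.565, 0.1976, 0.0724]
t 7.25 p [0.565  0.1976 0.0724] th 62.68 z [ 0.028 -0.03  -0.999] F [-0.2  0.5 -1. ] M [0.02  0.071 0.006] w 0.129 j [ 0.26  0.69 -0.98  1.88  0.75  0.98  0.02]
```

View pics/w2.png

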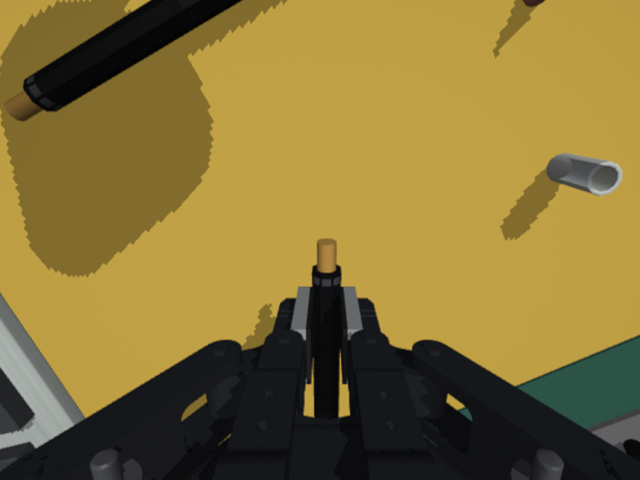

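```bash
python3 - <<'E'
from h import *
s=np.load("w2.npy",allow_pickle=True).item()
print(pix2world([327,240],s,.075).round(4), "expect nose tip", (np.array([.565,.1976])+(-31.3e-3)*np.array([.8886,-.4587])).round(4))
E
python3 -m inch '[{"grip":5,"delta_pos":[-20,5,-15],"spin":-1},{"grip":5,"delta_pos":[-29,6,-15],"spin":-2},{"grip":5,"delta_pos":[-29,5,0],"spin":-2},{"grip":5,"delta_pos":[-30,4,0],"spin":-2},{"grip":5,"delta_pos":[-30,3,0],"spin":-2},{"grip":5,"delta_pos":[-30,2,0],"spin":-2},{"grip":5,"delta_pos":[-30,1,0],"spin":-2},{"grip":5,"delta_pos":[-30,0,0],"spin":-2},{"grip":5,"delta_pos":[-20,0,0],"spin":-1},{"grip":5,"delta_pos":[0,0,0],"spin":0}]' 25 | head -2
python3 -c "from h import *
go3(.5033,-.0684,.05,79.8)"
```

```text
[0.5374 0.2124 0.075 ] expect nose tip [0.5372 0.212 ]
time_s: 8.3
eef_pos: [0.4968, -0.0542, 0.0997]
t 8.3 p [ 0.4968 -0.0542  0.0997] th 79.4 z [ 0.017 -0.029 -0.999] F [-0.   0.1 -1.2] M [0.044 0.03  0.053] w 0.128 j [ 0.88  0.56 -1.14  2.08  0.69  0.93  0.73]
tool delta mm [-11.5   7.8  50.2]
spin -0.40300803067299285
```

```bash
python3 -m inch '[{"grip":5,"delta_pos":[-6,4,10],"spin":-0.4},{"grip":5,"delta_pos":[-5,4,15],"spin":0},{"grip":5,"delta_pos":[-1,0,15],"spin":0},{"grip":5,"delta_pos":[0,0,10],"spin":0},{"grip":5,"delta_pos":[0,0,0],"spin":0}]' 25 | head -2
python3 - <<'E'
from h import *
go3(.5033,-.0684,.018,79.8)
s=robot.snapshot("wrist");np.save("w3.npy",s,allow_pickle=True)
t=robot.snapshot("top")
a=s["color"][120:480,120:560,::-1]
b=cv2.resize(t["color"][235:315,325:400,::-1],None,fx=4.5,fy=4.5,interpolation=cv2.INTER_CUBIC)
cv2.imwrite("pics/w3.png",np.hstack([a,b]))
E
```

```text
time_s: 8.8
eef_pos: [0.5037, -0.0683, 0.0443]
t 8.8 p [ 0.5037 -0.0683  0.0443] th 79.91 z [ 0.015 -0.027 -1.   ] F [ 0.1  1.1 -0.7] M [ 0.002 -0.027  0.004] w 0.128 j [ 0.82  0.64 -1.05  2.09  0.8   0.86  0.68]
tool delta mm [ 0.5 -1.  26.3]
spin 0.10678106291140921
```

View pics/w3.png

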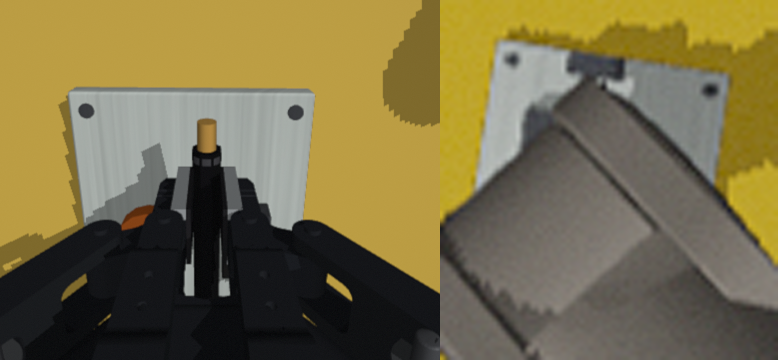

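```bash
python3 - <<'E'
from h import *
s=np.load("w3.npy",allow_pickle=True).item()
a=pix2world([206,230.5],s,.012);b=pix2world([415.5,232.5],s,.012);n=pix2world([327,239],s,.047)
n2=pix2world([326.5,272],s,.047)
print(a.round(4),b.round(4),np.linalg.norm(a-b),n.round(4),n2.round(4))
d=(b-a)[:2];print("yaw",np.degrees(np.arctan2(d[1],d[0]))-90)
c,sn=np.cos(np.radians(-10.2)),np.sin(np.radians(-10.2))
m=(a+b)[:2]/2; Rm=np.array([[c,-sn],[sn,c]]); o=m-Rm@np.array([-.054,-.012]); print("origin",o.round(4))
print("nose jig",(Rm.T@(n[:2]-o)).round(4),(Rm.T@(n2[:2]-o)).round(4))
E
```

```text
[ 0.4696 -0.1254  0.012 ] [ 0.4884 -0.0204  0.012 ] 0.10666602822884515 [ 0.4728 -0.0623  0.047 ] [ 0.4873 -0.0651  0.047 ]
yaw -10.162622317875318
origin [ 0.5343 -0.0706]
nose jig [-0.062  -0.0027] [-0.0473 -0.0029]
```

```bash
python3 -m inch '[{"grip":5,"delta_pos":[-1.5,0,8],"spin":0},{"grip":5,"delta_pos":[0,0,9],"spin":0},{"grip":5,"delta_pos":[0,0,6],"spin":0},{"grip":5,"delta_pos":[0,0,2],"spin":0},{"grip":5,"delta_pos":[0,0,0],"spin":0}]' 25 | head -2
python3 -c "from h import *
go3(.503,-.0701,.0165,79.8)"
```

```text
time_s: 9.4
eef_pos: [0.5054, -0.0702, 0.0197]
t 9.4 p [ 0.5054 -0.0702  0.0197] th 79.95 z [ 0.019 -0.028 -0.999] F [ 0.4  0.1 -0.7] M [0.035 0.023 0.022] w 0.126 j [ 0.79  0.68 -1.    2.1   0.86  0.82  0.65]
tool delta mm [-0.3 -2.4  3.2]
spin 0.14900546283649874
```

```bash
python3 -m inch '[{"grip":5,"delta_pos":[0,-1,1.5],"spin":0},{"grip":5,"delta_pos":[0,0,1],"spin":0.1},{"grip":5,"delta_pos":[0,0,0],"spin":0}]' 25 | head -2
python3 -c "from h import *
go3(.503,-.0701,.0165,79.8)"
python3 -m inch '[{"grip":5,"delta_pos":[0,1,0],"spin":0},{"grip":5,"delta_pos":[0,1,0],"spin":0},{"grip":5,"delta_pos":[0,1,0],"spin":0}]' 25 | head -4
python3 -c "from h import *
st()"
```

```text
time_s: 9.7
eef_pos: [0.5046, -0.0701, 0.0173]
t 9.7 p [ 0.5046 -0.0701  0.0173] th 79.83 z [ 0.019 -0.028 -0.999] F [ 0.   1.  -0.2] M [ 0.004 -0.016  0.022] w 0.129 j [ 0.79  0.68 -1.    2.1   0.86  0.82  0.64]
tool delta mm [-0.3 -1.6  0.8]
spin 0.03349119457703864
time_s: 10.0
eef_pos: [0.5077, -0.0708, 0.0177]
tool_rot: [0.017, 0.767, 0.642, -0.002]
force: [-6.6, 1.7, -0.9]
t 10.0 p [ 0.5077 -0.0708  0.0177] th 79.82 z [ 0.019 -0.028 -0.999] F [-6.6  1.7 -0.9] M [ 0.305  1.533 -0.028] w 0.128 j [ 0.79  0.68 -1.    2.1   0.86  0.82  0.64]
```

```bash
python3 -m inch '[{"grip":5,"delta_pos":[0,0.7,0.6],"spin":0},{"grip":5,"delta_pos":[0,0.3,0.6],"spin":0},{"grip":5,"delta_pos":[0,0,0],"spin":0}]' 25 | head -4
python3 -c "from h import *
st()"
```

```text
time_s: 10.3
eef_pos: [0.5075, -0.0708, 0.016]
tool_rot: [0.016, 0.767, 0.642, -0.003]
force: [-1.3, -0.1, 1.7]
t 10.3 p [ 0.5075 -0.0708  0.016 ] th 79.84 z [ 0.017 -0.028 -0.999] F [-1.3 -0.1  1.7] M [ 0.093  0.228 -0.001] w 0.128 j [ 0.78  0.69 -1.    2.09  0.86  0.82  0.64]
```

```bash
python3 -m inch '[{"grip":5,"delta_pos":[0,1,0],"spin":0},{"grip":5,"delta_pos":[0,0.5,0],"spin":0}]' 25 | head -4
python3 -m inch '[{"grip":32,"delta_pos":[0,0,0],"spin":0},{"grip":32,"delta_pos":[0,0,0],"spin":0},{"grip":32,"delta_pos":[0,0,0],"spin":0},{"grip":32,"delta_pos":[0,0,-8],"spin":0},{"grip":32,"delta_pos":[0,0,-20],"spin":0},{"grip":32,"delta_pos":[0,0,-30],"spin":0},{"grip":32,"delta_pos":[0,-15,-35],"spin":0},{"grip":32,"delta_pos":[0,-20,-30],"spin":0},{"grip":32,"delta_pos":[0,0,0],"spin":0}]' 25 | head -2
python3 - <<'E'
from h import *
st()
s=robot.snapshot("wrist");save("w4",s);np.save("w4.npy",s,allow_pickle=True)
E
```

```text
time_s: 10.5
eef_pos: [0.5076, -0.071, 0.0156]
tool_rot: [0.016, 0.767, 0.642, -0.004]
force: [-3.3, 1.5, 0.5]
time_s: 11.4
eef_pos: [0.4717, -0.0594, 0.1443]
t 11.4 p [ 0.4717 -0.0594  0.1443] th 79.97 z [ 0.016 -0.026 -1.   ] F [ 0.2  0.3 -1. ] M [ 0.046  0.041 -0.005] w 0.374 j [ 0.97  0.44 -1.19  2.09  0.54  0.94  0.87]
```

View pics/w4.png

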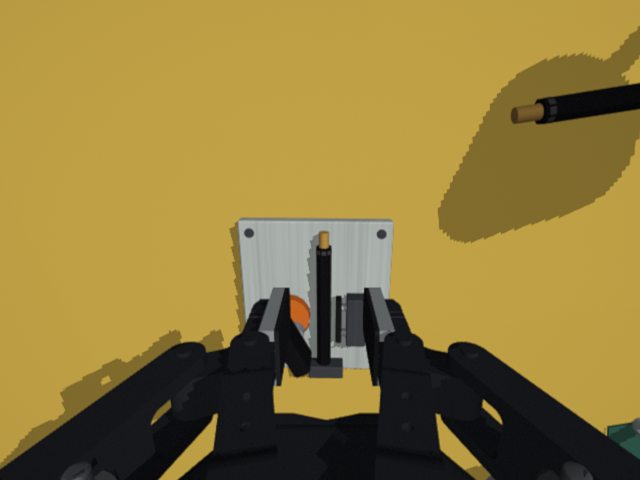

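```bash
python3 - <<'E'
from h import *
s=np.load("top0.npy",allow_pickle=True).item()
f=lambda p,z:pix2world([320+p[0]/5-.4,225+p[1]/5-.4],s,z)
for p in [(231,178),(257,252),(244,215),(258,243)]: print(f(p,.059).round(4))
a=f((231,178),.059);b=f((257,252),.059);d=a-b;print(np.degrees(np.arctan2(d[1],d[0])),np.linalg.norm(d))
print("disc c",f((249,241),.023).round(4))
go3(.5584,-.1035,.12,105)
E
```

```text
[ 0.5746 -0.0963  0.059 ]
[ 0.5404 -0.1072  0.059 ]
[ 0.5575 -0.1017  0.059 ]
[ 0.5445 -0.1078  0.059 ]
17.692794368494976 0.03592737546310145
disc c [ 0.5463 -0.1062  0.023 ]
t 11.45 p [ 0.4722 -0.0602  0.1431] th 79.9 z [ 0.015 -0.026 -1.   ] F [ 1.  -0.6 -0.2] M [ 0.024 -0.04   0.03 ] w 0.373 j [ 0.97  0.44 -1.19  2.09  0.55  0.94  0.87]
tool delta mm [-27.   92.   25.6]
spin -25.09790593436736
```

```bash
python3 -m inch '[{"grip":42,"delta_pos":[-5,18,0],"spin":-5.6},{"grip":42,"delta_pos":[-7,18,0],"spin":-5.6},{"grip":42,"delta_pos":[-9,17,0],"spin":-5.6},{"grip":42,"delta_pos":[-10,16,0],"spin":-5.6},{"grip":42,"delta_pos":[-12,15,10],"spin":-5.6},{"grip":42,"delta_pos":[0,0,10],"spin":0},{"grip":42,"delta_pos":[0,0,0],"spin":0}]' 40 | head -2
python3 -c "from h import *
go3(.558,-.1025,.08,107.7)"
```

```text
time_s: 12.15
eef_pos: [0.5621, -0.1057, 0.1212]
t 12.15 p [ 0.5621 -0.1057  0.1212] th 108.83 z [ 0.013 -0.028 -1.   ] F [ 0.1 -0.  -0.8] M [0.029 0.009 0.012] w 0.495 j [ 0.92  0.66 -1.16  1.9   0.74  1.07  1.34]
tool delta mm [ 5.6 -3.  41.1]
spin 1.127177143259587
```

```bash
python3 -m inch '[{"grip":42,"delta_pos":[3,-2,10],"spin":1},{"grip":42,"delta_pos":[3,-1,15],"spin":0},{"grip":42,"delta_pos":[0,0,12],"spin":0},{"grip":42,"delta_pos":[0,0,4],"spin":0},{"grip":42,"delta_pos":[0,0,0],"spin":0}]' 40 | head -2
python3 - <<'E'
from h import *
go3(.558,-.1025,.034,107.7)
s=robot.snapshot("wrist");save("w5",s);np.save("w5.npy",s,allow_pickle=True)
E
```

```text
time_s: 12.65
eef_pos: [0.5563, -0.1009, 0.0767]
t 12.65 p [ 0.5563 -0.1009  0.0767] th 107.7 z [ 0.011 -0.028 -1.   ] F [0.4 0.8 0. ] M [ 0.063 -0.045  0.032] w 0.491 j [ 0.88  0.7  -1.11  1.94  0.8   1.    1.27]
tool delta mm [-0.7  1.1 42.8]
spin -0.004737060866830234
```

View pics/w5.png

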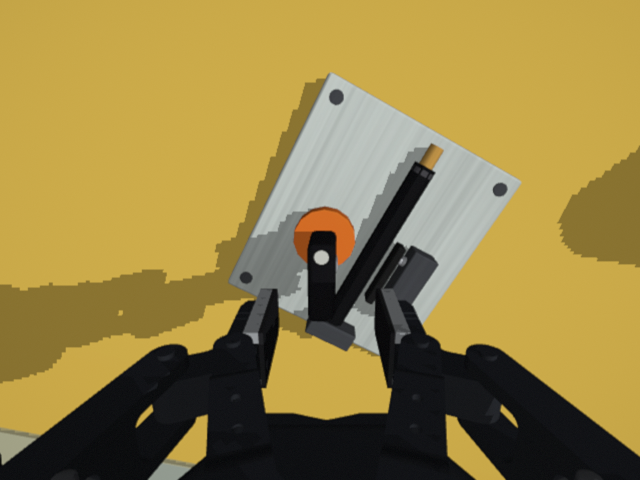

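```bash
python3 - <<'E'
from h import *
s=np.load("w5.npy",allow_pickle=True).item()
d=pix2world([321,257],s,.059);print("dot",d.round(4),"center est (18mm in)",(d[:2]+.0175*np.array([np.cos(np.radians(17.7)),np.sin(np.radians(17.7))])).round(4))
E
python3 -m inch '[{"grip":42,"delta_pos":[0,0.5,12],"spin":0},{"grip":42,"delta_pos":[0,0.5,12],"spin":0},{"grip":42,"delta_pos":[0,0,10],"spin":0},{"grip":42,"delta_pos":[0,0,5],"spin":0},{"grip":42,"delta_pos":[0,0,0],"spin":0}]' 40 | head -2
python3 -c "from h import *
go3(.558,-.1025,.034,107.7)"
```

```text
dot [ 0.5423 -0.1085  0.059 ] center est (18mm in) [ 0.5589 -0.1031]
time_s: 13.2
eef_pos: [0.5584, -0.1021, 0.0351]
t 13.2 p [ 0.5584 -0.1021  0.0351] th 107.66 z [ 0.012 -0.028 -1.   ] F [-0.6 -0.2  0.6] M [ 0.017  0.003 -0.019] w 0.498 j [ 0.84  0.75 -1.05  1.96  0.87  0.95  1.22]
tool delta mm [-0.2 -0.5  1.1]
spin -0.037964620481488964
```

```bash
python3 -m inch '[{"grip":5,"delta_pos":[0,0,0],"spin":0},{"grip":5,"delta_pos":[0,0,0],"spin":0},{"grip":5,"delta_pos":[0,0,0],"spin":0},{"grip":5,"delta_pos":[0,0,0],"spin":0},{"grip":5,"delta_pos":[0,0,0],"spin":0}]' 40 | head -2
python3 -c "from h import *
st()"
python3 -m inch '[{"grip":5,"delta_pos":[0,0,0],"spin":3},{"grip":5,"delta_pos":[0,0,0],"spin":3},{"grip":5,"delta_pos":[0,0,0],"spin":3},{"grip":5,"delta_pos":[0,0,0],"spin":3}]' | tail -5
python3 -c "from h import *
st()"
```

```text
time_s: 13.7
eef_pos: [0.559, -0.1036, 0.0355]
t 13.7 p [ 0.559  -0.1036  0.0355] th 107.57 z [ 0.013 -0.029 -0.999] F [ 1.7 -0.9 -5.3] M [ 0.587 -0.223  0.036] w 0.158 j [ 0.84  0.75 -1.05  1.96  0.87  0.95  1.22]
time_s: 14.1
eef_pos: [0.5591, -0.1042, 0.0355]
tool_rot: [0.015, 0.674, 0.738, -0.006]
force: [1.9, -2.1, -4.7]
width: 0.155
t 14.1 p [ 0.5591 -0.1042  0.0355] th 95.16 z [ 0.013 -0.029 -0.999] F [ 1.9 -2.1 -4.7] M [ 0.222 -0.128  0.096] w 0.155 j [ 0.82  0.73 -1.01  1.96  0.84  0.92  1.02]
```

```bash
for i in 1; do python3 -m inch '[{"grip":5,"delta_pos":[0,0,0],"spin":4},{"grip":5,"delta_pos":[0,0,0],"spin":4},{"grip":5,"delta_pos":[0,0,0],"spin":4},{"grip":5,"delta_pos":[0,0,0],"spin":4},{"grip":5,"delta_pos":[0,0,0],"spin":3},{"grip":5,"delta_pos":[0,0,0],"spin":2}]' | head -1; python3 -c "from h import *
st()"; done
python3 -m inch '[{"grip":5,"delta_pos":[0,0,0],"spin":2},{"grip":5,"delta_pos":[0,0,0],"spin":1}]' | head -1; python3 -c "from h import *
st()"
```

```text
time_s: 14.7
t 14.7 p [ 0.5591 -0.1052  0.0355] th 73.2 z [ 0.013 -0.03  -0.999] F [ 3.6 -2.5 -6.8] M [ 0.248 -0.216  0.087] w 0.156 j [ 0.77  0.69 -0.94  1.96  0.78  0.88  0.69]
time_s: 14.9
t 14.9 p [ 0.559  -0.1054  0.0355] th 70.03 z [ 0.013 -0.03  -0.999] F [ 2.2 -3.4 -5.7] M [ 0.249 -0.188  0.13 ] w 0.156 j [ 0.76  0.69 -0.92  1.96  0.77  0.87  0.64]
```

```bash
cat > q.py <<'E'
from h import *
s=robot.sense();q=s["tool_rot"];r=R.from_quat([q[1],q[2],q[3],q[0]]).as_matrix()
th=np.degrees(np.arctan2(r[1,0],r[0,0]));print("phi",(79.8-th).round(2),"Mz",s["moment"][2].round(3),"F",s["force"].round(1),"M",s["moment"].round(2),s["eef_pos"].round(4),s["time_s"])
E
python3 -m inch '[{"grip":5,"delta_pos":[0,0,0],"spin":1.5},{"grip":5,"delta_pos":[0,0,0],"spin":0}]' >/dev/null; python3 q.py
python3 -m inch '[{"grip":5,"delta_pos":[0,0,0],"spin":1.5},{"grip":5,"delta_pos":[0,0,0],"spin":0}]' >/dev/null; python3 q.py
python3 -m inch '[{"grip":5,"delta_pos":[0,0,0],"spin":1.5},{"grip":5,"delta_pos":[0,0,0],"spin":0}]' >/dev/null; python3 q.py
```

```text
phi 11.37 Mz -0.018 F [ 2.2 -2.3 -7. ] M [ 0.25 -0.36 -0.02] [ 0.5591 -0.1055  0.0355] 15.1
phi 12.95 Mz -0.023 F [ 1.7 -2.1 -4.5] M [ 0.22 -0.19 -0.02] [ 0.559  -0.1056  0.0355] 15.3
phi 14.58 Mz 0.044 F [ 1.5 -2.7 -6.1] M [ 0.17 -0.19  0.04] [ 0.559  -0.1056  0.0355] 15.5
```

```bash

python3 -m inch '[{"grip":5,"delta_pos":[0,0,0],"spin":1.5}]' >/dev/null; python3 q.py
python3 -m inch '[{"grip":5,"delta_pos":[0,0,0],"spin":1.5}]' >/dev/null; python3 q.py
python3 -m inch '[{"grip":5,"delta_pos":[0,0,0],"spin":1.5}]' >/dev/null; python3 q.py
```

```text
phi 16.12 Mz 0.029 F [ 1.1 -3.  -3.7] M [-0.05 -0.03  0.03] [ 0.5589 -0.1057  0.0355] 15.6
phi 17.76 Mz 0.135 F [ 1.5 -3.3 -4.2] M [ 0.05 -0.    0.13] [ 0.5589 -0.1058  0.0355] 15.7
phi 19.4 Mz 0.116 F [ 0.7 -3.4 -5.1] M [-0.2  -0.08  0.12] [ 0.5589 -0.1059  0.0355] 15.8
```

```bash
python3 - <<'E'
from h import *
s=robot.snapshot("wrist");np.save("w6.npy",s,allow_pickle=True);save("w6",s)
E
```

```text
(no output)
```

View pics/w6.png

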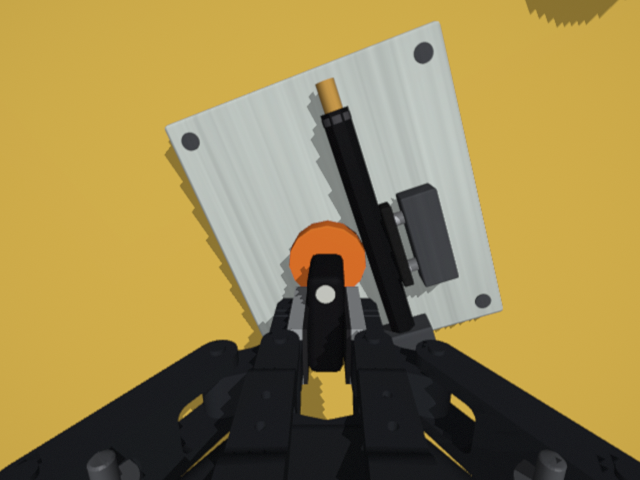

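```bash

python3 -m inch '[{"grip":5,"delta_pos":[0,0,0],"spin":1.5}]' >/dev/null; python3 q.py
python3 -m inch '[{"grip":5,"delta_pos":[0,0,0],"spin":1.5}]' >/dev/null; python3 q.py
python3 -m inch '[{"grip":5,"delta_pos":[0,0,0],"spin":1.5}]' >/dev/null; python3 q.py
```

```text
phi 21.07 Mz 0.178 F [ 0.7 -3.9 -4.7] M [-0.1  -0.05  0.18] [ 0.5588 -0.1059  0.0355] 15.95
phi 22.71 Mz 0.247 F [ 0.4 -3.8 -4.2] M [-0.22  0.    0.25] [ 0.5588 -0.106   0.0355] 16.05
phi 24.34 Mz 0.27 F [-0.3 -3.5 -4. ] M [-0.26  0.01  0.27] [ 0.5587 -0.1061  0.0355] 16.15
```

```bash

python3 -m inch '[{"grip":5,"delta_pos":[0,0,0],"spin":1.5}]' >/dev/null; python3 q.py
python3 -m inch '[{"grip":5,"delta_pos":[0,0,0],"spin":1.5}]' >/dev/null; python3 q.py
```

```text
phi 25.98 Mz 0.37 F [-0.3 -3.2 -3.3] M [-0.27  0.08  0.37] [ 0.5587 -0.1062  0.0355] 16.25
phi 27.61 Mz 0.436 F [-0.7 -4.1 -3.7] M [-0.37  0.18  0.44] [ 0.5586 -0.1063  0.0355] 16.35
```

```bash

python3 -m inch '[{"grip":5,"delta_pos":[0,0,0],"spin":0},{"grip":5,"delta_pos":[0,0,0],"spin":0}]' >/dev/null; python3 q.py
python3 -m inch '[{"grip":30,"delta_pos":[0,0,0],"spin":0},{"grip":30,"delta_pos":[0,0,0],"spin":0},{"grip":30,"delta_pos":[0,0,0],"spin":0},{"grip":30,"delta_pos":[0,0,0],"spin":0}]' >/dev/null; python3 q.py
python3 -m inch '[{"grip":30,"delta_pos":[0,0,-10],"spin":0},{"grip":30,"delta_pos":[0,0,-20],"spin":0},{"grip":30,"delta_pos":[0,0,-30],"spin":0},{"grip":30,"delta_pos":[0,0,-30],"spin":0},{"grip":30,"delta_pos":[0,-20,-30],"spin":0},{"grip":30,"delta_pos":[0,-25,0],"spin":0},{"grip":30,"delta_pos":[0,0,0],"spin":0}]' >/dev/null; python3 q.py
python3 - <<'E'
from h import *
s=robot.snapshot("wrist");np.save("w7.npy",s,allow_pickle=True)
im=s["color"][:,:,::-1];cv2.imwrite("pics/w7.png",cv2.resize(im[150:420,180:500],None,fx=2.2,fy=2.2,interpolation=cv2.INTER_CUBIC))
E
```

```text
phi 27.69 Mz 0.321 F [ 1.7 -3.5 -3.6] M [-0.26  0.01  0.32] [ 0.5586 -0.1063  0.0355] 16.55
phi 27.59 Mz 0.041 F [-0.4  0.3 -0.1] M [-0.01  0.02  0.04] [ 0.5593 -0.1046  0.0363] 16.95
phi 27.47 Mz 0.054 F [-0.3  0.1 -0.2] M [0.05 0.06 0.05] [ 0.5211 -0.0704  0.1633] 17.65
```

View pics/w7.png

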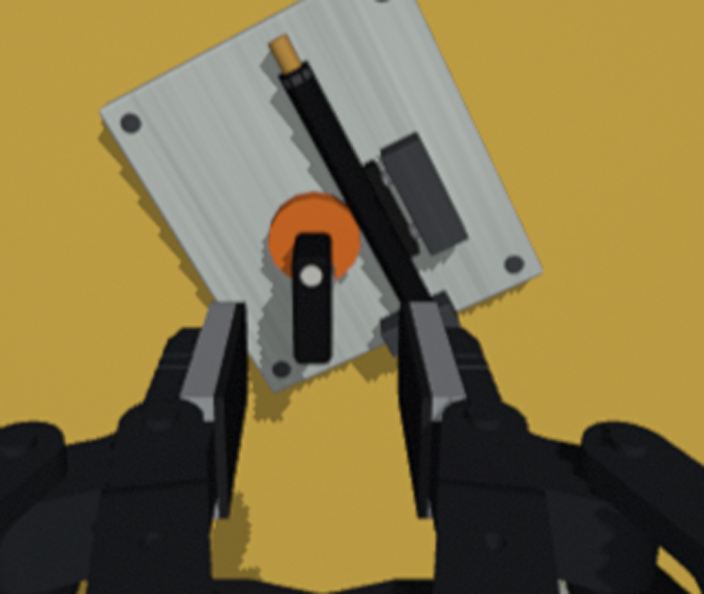

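```bash
python3 - <<'E'
from h import *
s=np.load("w7.npy",allow_pickle=True).item()
f=lambda p,z:pix2world([p[0]/2.2+179.7,p[1]/2.2+149.7],s,z)[:2]
a,b,c=[f(p,.012) for p in [(131,123),(514,264),(281,369)]]
print([np.linalg.norm(a-c),np.linalg.norm(b-c)])
ex=(c-a)/np.linalg.norm(c-a);ey=np.array([-ex[1],ex[0]]);m=(a+c)/2
j=lambda p,z:((np.array([(f(p,z)-m)@ex,(f(p,z)-m)@ey])+[.008,-.0665])*1000).round(1)
print("yaw",np.degrees(np.arctan2(ex[1],ex[0])),"nose tip",j((278,39),.018),"body start",j((295,76),.020),"tail near stop",j((411,300),.022),"dot",j((311,276),.059),"bar end",j((313,362),.059), "stop L",j((381,324),.026))
E
python3 -m inch '[{"grip":30,"delta_pos":[20,0,-20],"spin":0},{"grip":30,"delta_pos":[30,0,-20],"spin":0},{"grip":30,"delta_pos":[40,0,0],"spin":0},{"grip":30,"delta_pos":[40,0,0],"spin":0},{"grip":30,"delta_pos":[40,0,0],"spin":0},{"grip":30,"delta_pos":[20,0,0],"spin":0},{"grip":30,"delta_pos":[0,0,0],"spin":0}]' | head -2
python3 - <<'E'
from h import *
w=robot.snapshot("wrist");t=robot.snapshot("top");d=robot.snapshot("side")
cv2.imwrite("pics/f.png",np.hstack([cv2.resize(t["color"][235:315,325:400,::-1],(375,400),interpolation=cv2.INTER_CUBIC),cv2.resize(d["color"][210:285,315:400,::-1],(425,400),interpolation=cv2.INTER_CUBIC)]))
np.save("f.npy",d,allow_pickle=True)
E
```

```text
[np.float64(0.12024464724211711), np.float64(0.10652936593805512)]
yaw -10.189488449349195 nose tip [-54.9  -0.9] body start [-40.6  -1.5] tail near stop [58.8 -2.3] dot [ 16.8 -23.8] bar end [ 46.7 -38.7] stop L [ 60.9 -16.8]
time_s: 18.4
eef_pos: [0.6453, 0.0808, 0.2022]
```

View pics/f.png

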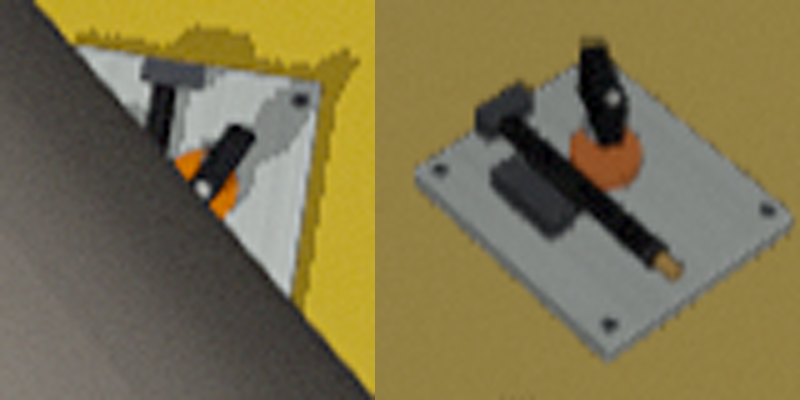

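```bash
python3 -c "from h import *
st();print(robot.sign_off())"
```

```text
t 18.55 p [0.6439 0.0773 0.2022] th 51.67 z [ 0.013 -0.032 -0.999] F [-0.4 -1.3  0.8] M [-0.006  0.043 -0.049] w 0.347 j [ 0.46  0.59 -0.98  1.66  0.56  1.19  0.23]
the job is handed in; nothing more can be done
None
```

I laid the smaller black barrel in the channel with its nose towards the open end and pushed it against the end stop. I then turned the knob clockwise until it nipped the barrel, let go and moved the arm clear. The job was handed in at 18.6 s.

**Barrel home:** the push stopped at about 7 N. After release, the nose tip measured at jig x = -54.9 mm, against -55 expected when home. The final top and side pictures show the tail at the stop and the nose pointing out of the open end.

**Nip force:** the knob met the barrel about 19.5° past the jig's -x. I stopped at 27.6°, where the torque was 0.44 N m while turning. Torque puts the nip at about 14 N and the geometry at about 12 N, so call it 12–14 N, not measured directly. The white dot and bar grip showed the knob still at about 26.5° after I let go, which agrees within the measuring error.

**Disagreements:**
- The cameras and the jig model differed by 1–2 mm in y.
- The last wrist picture put the barrel about 1.5–3 mm nearer the knob than the knob's angle implies. I put that down to calibration error.
- The tool stayed tilted by about 2° throughout, with no visible effect.
- My first transfer move went the wrong way in free space. It brought the elbow joint to its limit and I corrected it. No contact force showed.

I did not touch the other things on the table, but I took no final whole-table picture to confirm that they stayed put.

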